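Load the specimen tray into the scanner dock

TASK

Two black trays with a metal carrying handle lie on the microscopy bench. Take the one that carries the orange specimen and slide it through the flared mouth of the scanner's dock, under the green lips, until it is fully home against the stop at the end, with the specimen still lying flat in its ring. Let go of it, and leave the empty tray where it is.

Things in the scene. Friction and masses are not known exactly. Their poses are not given: they have to be found in the camera images.
- tray: Loaded tray, loose, about 0.3 kg: black plate 130 (x) by 110 (y) by 8 mm, blue ring on top (inside diameter 56, 6 high), aluminium arch handle. Handle: square bar along x, 108 long, 12 wide, 66 to 78 mm above the underside, over the centre, posts at x = +-48; pinch it across y at its middle. Origin: centre of underside, z up. Same either way round; x starts within 30 deg of world x, left or right.
- specimen: Specimen, loose, about 90 g: orange resin disc, diameter 50, 22 mm high, polished metal face on top. Starts in the loaded tray's ring, below the handle, 8 mm above the tray's underside. Origin: centre of its underside, z up. (A like disc alone on the bench is not wanted.)
- dock: Fixed dock: rails along x (-75 to 75 mm), 29 high, 128 apart; green lips reach 18 mm in, underside at 24. No floor: tray slides on the bench. Mouth at -x (robot side, within 15 deg) flares to 170 wide at x = -120. Tray goes in along +x, its x along the dock's. End stop at 65; white scanner base beyond, from 77, 50 high. Origin: on bench, where the tray's origin is when home at the stop.
- spare_tray: Spare tray, loose: the same as the loaded tray, but empty. Leave it alone. Origin: centre of its underside, z up.
Things that resemble listed ones, but are neither listed nor needed, are in the scene too. Leave any purple or yellow look-alike of the tray alone.

How it is judged:
By the outcome, as a careful person would: the job done as asked, in the order asked, and still so for the second after the job is handed in, with the robot touching nothing.
It also fails if it takes over 45 s, if anything falls off the work surface, if the arm or the gripper's body presses on something with over 40 N, if the wrist force passes 120 N, or if a joint passes its speed limit or range.

ROBOT

A 6-joint arm with a two-finger parallel gripper is mounted at the origin on the work surface. World frame = base frame: x ahead of the robot, y to its left, z up, the work surface at z = 0. Lengths are in m, angles in rad, forces in N, time in s.
With the tool pointing down it reaches from about 0.375 to 0.925 m from the base axis. Payload 5.7 kg.
Tool frame: the origin (TCP) lies on the front face of the gripper's body, between the roots of the fingers; the fingertips stand tip_extent ahead of it and the grasp point (between the pads) lies 61 mm ahead of it (tip_extent is the distance from the TCP to the fingertips, in m); y points along the fingers, x is the direction in which the jaws open and shut, and the axes are right-handed (so a half turn about y gives the same grasp; the last joint's range is limited). The gripper opens to 88 mm and grips with 3 to 60 N. Pads are 20 mm wide; open, the fingers measure 115 mm over their backs; the gripper's body (75 mm by 178 mm) begins 61 mm behind the grasp point.
Start: joints at [-1.226, 0.359, 1.51, -0, 1.272, -0.115], TCP at [0.266, -0.538, 0.303] pointing down, gripper open.
Joint ranges: [-2.97, 2.97], [-1.01, 2.36], [0.21, 2.38], [-0.96, 4.11], [0.2, 2.71], [-2.98, 2.98]. Speed limits (rad/s): [2.39, 2.39, 3.14, 3.14, 3.14, 3.14].

INTERFACE

Orientations are given as a unit quaternion [x, y, z, w].
In Python, from workcell import * gives the robot as it stands. Calls block until the motion is done:
- move_to(position, orientation): joint-space move of the TCP to a pose.
- line_to(position, ori=None, v=0.15): straight line of the TCP; ori=None keeps the orientation; v is the mean speed in m/s.
- move_j(angles): joint-space move.
- gripper_to(opening, grip_force=None): finger opening in m; grip_force is the grip in N (None keeps the last); returns when the fingers have stopped.
- wait(seconds).
- inverse_kinematics(position, orientation): joint angles nearest the present ones, or None.
- sense(): the state.
- capture(name): name is "scene" or "top" or "wrist"; returns a dict with "image" (400x640x3 uint8, red, green, blue), "fovy" (degrees; the focal length in pixels is half the picture's height over the tangent of half this angle, whatever the lens; pixels are square), "cx", "cy" (the principal point, pixels), "origin" and "rotation" of the camera in the world; the wrist camera has in their place "mount" (4x4, takes a point from camera to tool coordinates, whose origin is the TCP and whose axes are the tool frame's). Camera axes: x right, y down, z forward; pixel columns grow to the right and rows downward; lengths in m; the calibration is good to about 2 mm. A picture is of the moment at which its call begins: read the wrist's pose just before it. There is no depth.
A pose or a line that the arm cannot do raises MotionError and nothing moves.
- job_done(): hands the job in, once; it reports no verdict.
The state is a dict: "time": time; "qpos": joint angles; "qd": joint speeds; "joint_torque": joint torques, N m; "tool_pos": TCP position; "orientation": TCP orientation; "force": force on the tool from outside, world axes, zero at the start; "ft_torque": the same for the moment, N m; "grip_width": finger opening in m.
Only numpy, scipy, OpenCV 4.12 (cv2) and the standard library are available. Lean on these libraries where they do the work, as an engineer would, in place of code of your own. Each camera call takes 0.05 s, during which the arm holds its last target.

## Working session

There is one attempt and no reset: what is moved stays moved. The work goes in short steps, each a Python script; the robot and the scene stay as the last script left them, time stands still between calls to the robot, and variables do not carry over. Pictures are saved under pics/ and viewed, and the job is handed in when it is done.

```bash
mkdir -p pics; ls; python3 - <<'E'
from workcell import *
import cv2,json
s=sense(); print({k:s[k] for k in("time","tool_pos","orientation","force","grip_width")})
print([k for k in s])
for n in("scene","top","wrist"):
    c=capture(n); cv2.imwrite(f"pics/a_{n}.png",c["image"][:,:,::-1])
    print(n,{k:(v.tolist() if hasattr(v,'tolist') else v) for k,v in c.items() if k!="image"})
E
```

```text
pics
{'time': 0.0, 'tool_pos': array([ 0.26607269, -0.53718083,  0.3018228 ]), 'orientation': array([-0.60038721,  0.37340707, -0.37240433,  0.60117998]), 'force': array([-0.00596489, -0.6490099 ,  0.92799808]), 'grip_width': 0.08785629550135528}
['time', 'qpos', 'qd', 'joint_torque', 'tool_pos', 'orientation', 'force', 'ft_torque', 'grip_width']
scene {'fovy': 56.03340260174716, 'cx': 324.1804325850001, 'cy': 205.9035252614943, 'origin': [0.9811378424915985, 0.6209318458665525, 0.5448201119952022], 'rotation': [0.2902889839766782, 0.831702965054892, -0.4423685415561014, -0.1682633565046676]}
top {'fovy': 54.38254476710371, 'cx': 318.25550736652804, 'cy': 200.32135283842308, 'origin': [0.389490424920667, 0.08458280188168331, 1.0882026862552205], 'rotation': [-0.7033556136186204, 0.7084019992699478, -0.041722798369079286, 0.041433034136638236]}
wrist {'fovy': 62.013985364865704, 'cx': 321.8312966043414, 'cy': 199.94579915881957, 'mount': [[0.9999995660584741, 0.0008233835432506313, -0.0004358008741747415, 0.001695939662233692], [0.0006389748983263486, -0.2657929433873863, 0.9640299284547897, -0.08104796562909289], [0.0006779335812132382, -0.9640297885879918, -0.26579335417020705, 0.07236398030688666], [0.0, 0.0, 0.0, 1.0]]}
```

View pics/a_scene.png

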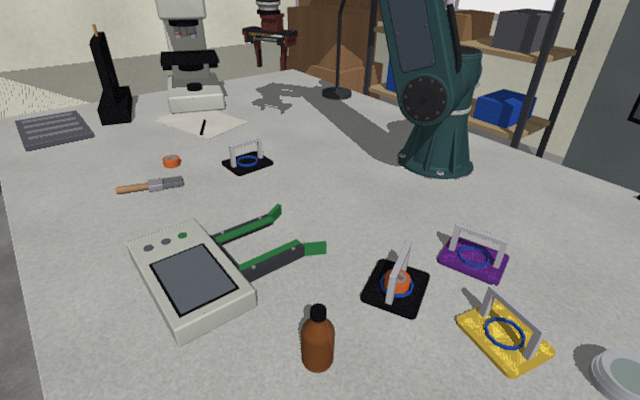

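View pics/a_top.png

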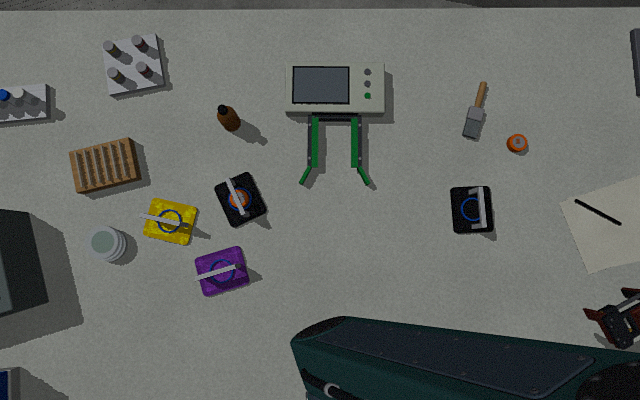

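View pics/a_wrist.png

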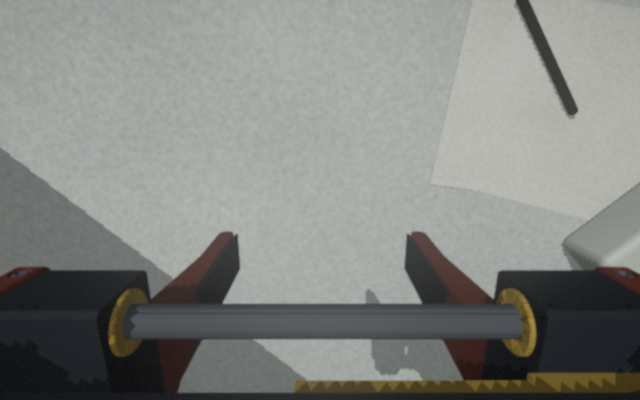

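```bash
python3 - <<'E'
import cv2,numpy as np
im=cv2.imread("pics/a_top.png")
a=cv2.resize(im[160:240,200:280],None,fx=7,fy=7,interpolation=cv2.INTER_CUBIC)[:, :400*2]
b=cv2.resize(im[100:200,285:390],None,fx=5,fy=5,interpolation=cv2.INTER_CUBIC)
cv2.imwrite("pics/b1.png",a);cv2.imwrite("pics/b2.png",b)
E
```

```text
(no output)
```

View pics/b1.png

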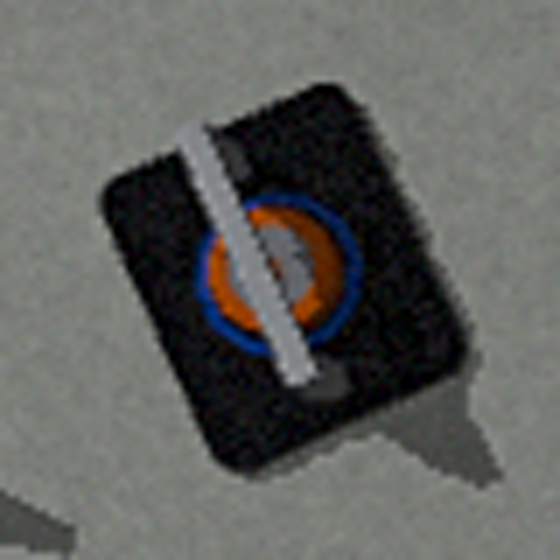

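View pics/b2.png

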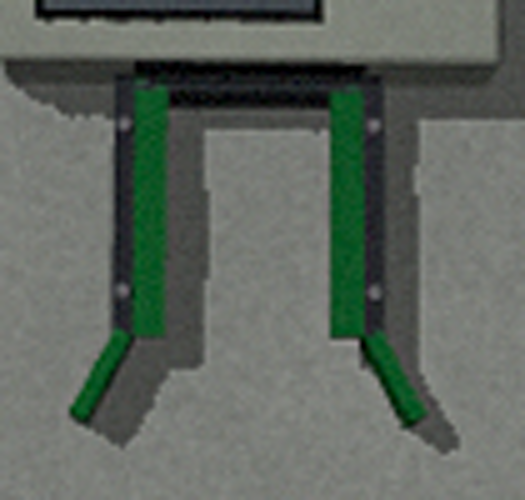

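```bash
cat > h.py <<'E'
import numpy as np,cv2
from scipy.spatial.transform import Rotation as R
def rays(c,uv,tool=None):
    uv=np.atleast_2d(np.asarray(uv,float)); f=200/np.tan(np.radians(c["fovy"])/2)
    d=np.c_[(uv[:,0]-c["cx"])/f,(uv[:,1]-c["cy"])/f,np.ones(len(uv))]
    if tool is None:
        return np.array(c["origin"]),R.from_quat(c["rotation"]).apply(d)
    p,q=tool; M=np.array(c["mount"]); T=R.from_quat(q)
    return T.apply(M[:3,3])+p, T.apply(d@M[:3,:3].T)
def plane(c,uv,z,tool=None):
    o,d=rays(c,uv,tool); return (o+d*((z-o[2])/d[:,2])[:,None])[:,:2]
def snap(n,fn=None):
    from workcell import sense,capture
    s=sense(); c=capture(n)
    if fn: cv2.imwrite("pics/"+fn,c["image"][:,:,::-1])
    return c,(s["tool_pos"],s["orientation"]) if n=="wrist" else None
E
python3 - <<'E'
from h import *
from workcell import *
c,_=snap("top"); im=c["image"]; hsv=cv2.cvtColor(im,cv2.COLOR_RGB2HSV)
def win(m,u0,v0,u1,v1):
    o=np.zeros_like(m);o[v0:v1,u0:u1]=m[v0:v1,u0:u1];return o
blue=win(cv2.inRange(hsv,(100,120,50),(130,255,255)),215,170,270,230)
p=np.argwhere(blue)[:,::-1]
(e,ax,an)=cv2.fitEllipse(cv2.convexHull(p.astype(np.int32)).astype(np.float32)); print("ring px",e,ax,"->",plane(c,e,.014))
blk=win(cv2.inRange(hsv,(0,0,0),(180,255,42)),205,165,275,232)
blk=cv2.morphologyEx(blk,cv2.MORPH_OPEN,np.ones((3,3)))
ct=max(cv2.findContours(blk,0,2)[0],key=cv2.contourArea)
w=plane(c,ct[:,0,:],.008).astype(np.float32)
print("plate",cv2.minAreaRect(w*1000))
# handle: bright low-sat inside
bar=win(cv2.inRange(hsv,(0,0,110),(180,60,255)),222,174,250,218)
hull=cv2.fillPoly(np.zeros_like(bar),[cv2.convexHull(ct)],255)
bar&=cv2.erode(hull,np.ones((3,3)))
n,l,st,_=cv2.connectedComponentsWithStats(bar);k=1+st[1:,4].argmax()
w=plane(c,np.argwhere(l==k)[:,::-1],.078).astype(np.float32)
print("bar",cv2.minAreaRect(w*1000),cv2.fitLine(w,2,0,.01,.01).ravel())
g=win(cv2.inRange(hsv,(45,100,40),(85,255,255)),290,105,385,195)
# lip inner edges per row in v 118..166 
L=[];Rr=[]
for v in range(121,165):
    u=np.flatnonzero(g[v]); a=u[u<335];b=u[u>335]
    L.append((a.max()+.5,v));Rr.append((b.min()-.5,v))
for nm,q in(("L",L),("R",Rr)):
    w=plane(c,q,.029 if 0 else .0265).astype(np.float32); vx,vy,x,y=cv2.fitLine(w,4,0,.01,.001).ravel(); s=np.sign(vx)
    yaw=np.degrees(np.arctan2(vy*s,vx*s)); print(nm,yaw,x,y)
n,l,st,ce=cv2.connectedComponentsWithStats(g)
for i in range(1,n):
    if st[i,4]>30: print(st[i]); 
for col in(315,356):
    u=np.flatnonzero(g[:,col]);print(col,u.min(),u.max(),plane(c,[(col,u.min()-.5),(col,u.max()+.5)],.029))
E
```

```text
ring px (239.19325256347656, 198.6680908203125) (22.906843185424805, 23.81536293029785) -> [[0.52267309 0.30343339]]
plate ((522.1778564453125, 301.9759826660156), (129.35006713867188, 109.02274322509766), 25.292762756347656)
bar ((518.1116943359375, 301.5113525390625), (95.19812774658203, 12.67825698852539), 25.33609390258789) [0.90468585 0.42607927 0.51801735 0.300534  ]
L -0.39652556 0.6918982 0.08454734
R -0.966676 0.6861225 -0.007747925
[299 117  20  67 393]
[351 117  19  67 431]
315 118 166 [[0.74914086 0.09117247]
 [0.60903675 0.09203647]]
356 117 166 [[ 0.75122032 -0.02410409]
 [ 0.60822521 -0.02145408]]
```

```bash
cat >> h.py <<'E'
def ori(yaw,flip=False):  # jaw axis perpendicular to heading yaw
    a=yaw+np.pi/2+(np.pi if flip else 0)
    x=np.array([np.cos(a),np.sin(a),0]);y=np.array([0,0,-1.]);return R.from_matrix(np.c_[x,y,np.cross(x,y)]).as_quat()
E
python3 - <<'E'
from h import *
from workcell import *
for fl in(0,1):
    for p,y in(((.522,.302,.25),25.3),((.483,.04,.133),-.7),((.683,.038,.133),-.7)):
        q=inverse_kinematics(list(p),ori(np.radians(y),fl));print(fl,None if q is None else np.round(q,2))
q=ori(np.radians(25.3),1)
try:
    move_to([.522,.302,.27],q)
except MotionError as e: print(e)
c,t=snap("wrist","c_w.png");print(sense()["time"],t)
E
```

```text
0 [ 0.41  0.41  1.56 -0.    1.16 -1.6 ]
0 [-0.06  0.43  1.93 -0.    0.78 -1.62]
0 [-0.05  0.65  1.47 -0.    1.03 -1.6 ]
1 [ 0.41  0.41  1.56 -0.    1.16  1.54]
1 [-0.06  0.43  1.93 -0.    0.78  1.52]
1 [-0.05  0.65  1.47 -0.    1.03  1.54]
3.325 (array([0.52242755, 0.30133728, 0.27001839]), array([ 0.5971832 , -0.37859774,  0.37874213, -0.59715189]))
```

View pics/c_w.png

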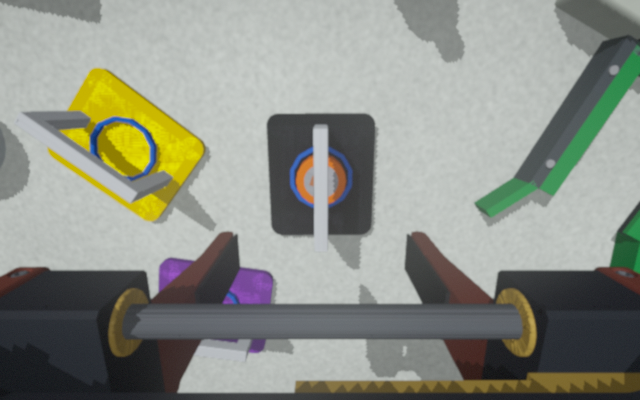

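The wrist view shows the loaded tray centred: bar at u≈320 and vertical, ring at about (321,178). The left dock rail is at the right edge. I'll check the numbers, then grasp and lift slightly.

```bash
python3 - <<'E'
from h import *
from workcell import *
c,t=snap("wrist")
print("ring",plane(c,(321,178),.014,t),"bar ends",plane(c,[(320.5,126),(320.5,248)],.078,t))
q=ori(np.radians(25.3),1)
line_to([.522,.302,.133],q,v=.12)
s=sense();f0=s["force"];print("F",f0,s["tool_pos"])
gripper_to(0.0,25)
print(sense()["grip_width"],sense()["force"])
line_to([.522,.302,.143],q,v=.05)
s=sense();print("lifted",s["force"]-f0,s["grip_width"],s["time"])
snap("wrist","d_w.png");snap("scene","d_s.png")
E
```

```text
ring [[0.52544142 0.30195432]] bar ends [[0.57570543 0.32589003]
 [0.48006831 0.28084932]]
F [ 0.09879985  0.63612455 -0.51859319] [0.52252267 0.3022465  0.13372762]
0.011833097313981635 [-0.45149812  0.00435965 -1.32740684]
lifted [ 0.28479465 -0.34940083 -2.8724988 ] 0.012073223333397127 6.1667
```

View pics/d_w.png

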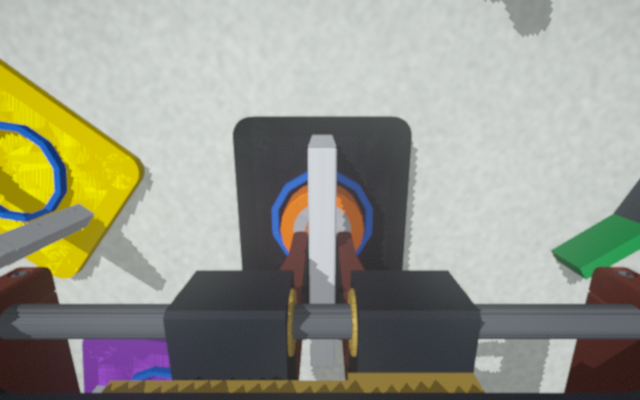

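View pics/d_s.png

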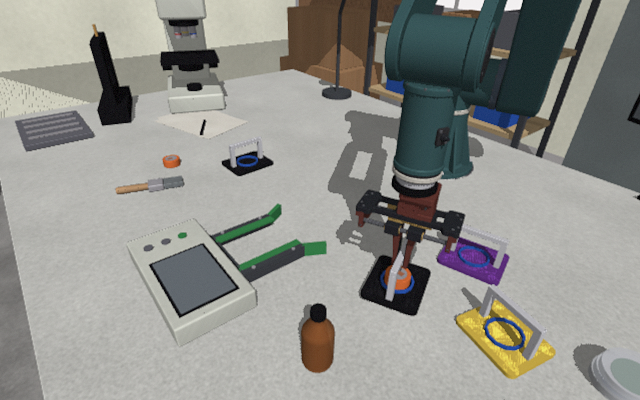

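```bash
python3 - <<'E'
from h import *
from workcell import *
line_to([.47,.2,.145],ori(np.radians(10),1),v=.12)
line_to([.478,.041,.145],ori(np.radians(-.7),1),v=.12)
s=sense();print(s["force"],s["grip_width"],s["time"],s["tool_pos"])
c,t=snap("wrist","e_w.png");snap("scene","e_s.png");snap("top","e_t.png")
E
```

```text
[ 2.17532137e-03 -6.41192390e-01 -3.81714012e+00] 0.011803639462715511 8.85 [0.47790959 0.04146832 0.14498321]
```

View pics/e_w.png

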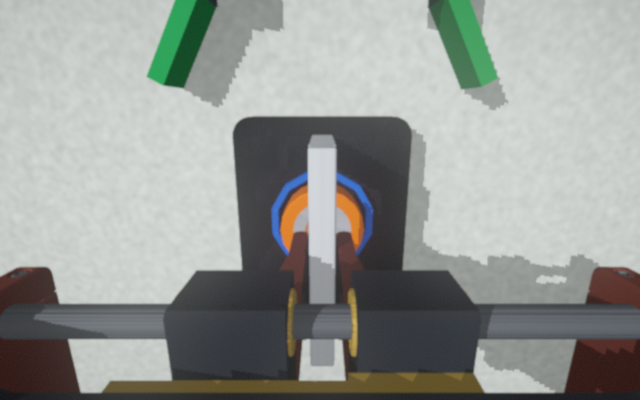

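View pics/e_s.png

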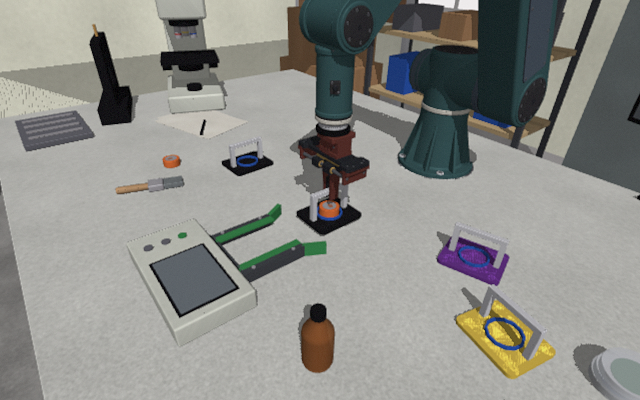

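View pics/e_t.png

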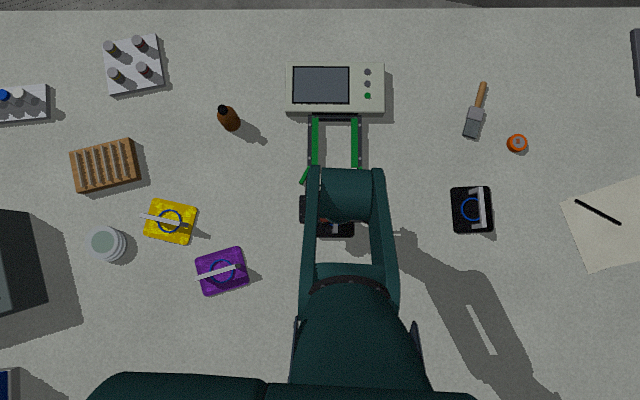

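```bash
python3 - <<'E'
from h import *
from workcell import *
yaw=np.radians(-.7);q=ori(yaw,1)
line_to([.478,.041,.1336],q,v=.06)
print(sense()["force"])
D=np.array([.683,.0385]);
def at(d): return [*(D+d*np.array([np.cos(yaw),np.sin(yaw)])),.1336]
for d in(-.13,-.08,-.04,-.02,-.012):
    line_to(at(d),q,v=.1)
    s=sense();print(d,np.round(s["force"],1),np.round(s["tool_pos"],4),s["time"])
    if np.abs(s["force"][:2]).max()>12: print("STOP");break
snap("wrist","f_w.png");snap("scene","f_s.png")
E
```

```text
[ 0.48679524  1.2596853  -4.19507622]
-0.13 [-0.4  0.7 -3.4] [0.552  0.0402 0.1333] 10.2417
-0.08 [-1.2  0.3 -2.9] [0.602  0.0395 0.1333] 10.8917
-0.04 [ 0.6 -0.  -3.9] [0.6421 0.039  0.1333] 11.4417
-0.02 [-1.1 -0.3 -3.8] [0.6627 0.0387 0.1335] 11.7917
-0.012 [ 1.   0.2 -3.6] [0.6708 0.0387 0.1335] 12.0417
```

View pics/f_w.png

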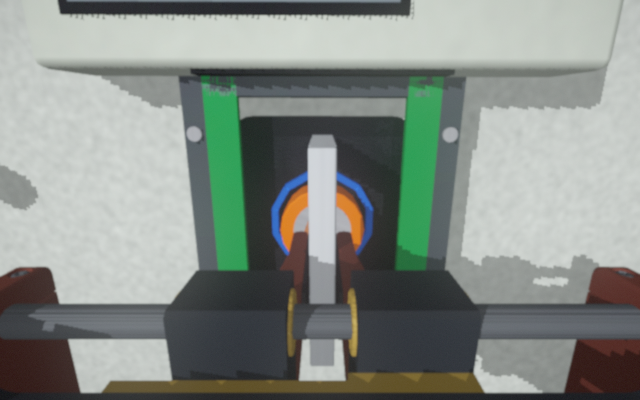

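View pics/f_s.png

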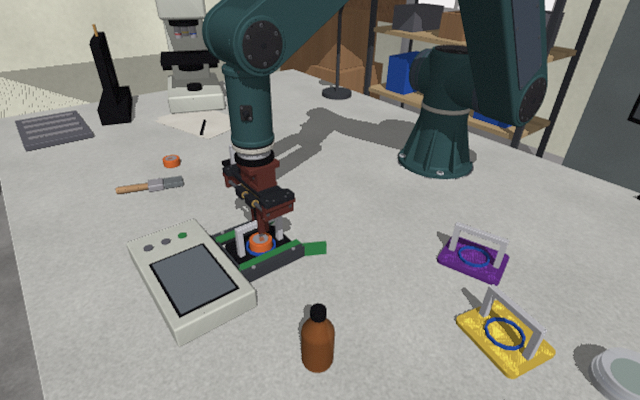

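The tray is between the rails and under both lips. Its front edge is at v≈117, about 14 px short of the stop. The specimen is in its ring. I'll advance in small steps until contact.

```bash
python3 - <<'E'
from h import *
from workcell import *
yaw=np.radians(-.7);q=ori(yaw,1)
D=np.array([.683,.0385]);z=.1326
def at(d): return [*(D+d*np.array([np.cos(yaw),np.sin(yaw)])),z]
d=-.012
hit=0
while d<.012:
    d+=.0015
    line_to(at(d),q,v=.03)
    s=sense();print(round(d,4),np.round(s["force"],1),np.round(s["tool_pos"],4),s["time"])
    if s["force"][0]<-9:
        hit+=1
        if hit==2 or s["force"][0]<-20: break
snap("wrist","g_w.png")
E
```

```text
-0.0105 [-3.   0.1  1.9] [0.6719 0.0387 0.1328] 12.3917
-0.009 [-1.9  1.3  2.1] [0.674  0.0386 0.1328] 12.6417
-0.0075 [-3.4  0.1  3.8] [0.6753 0.0386 0.1328] 12.8917
-0.006 [-5.2 -0.3  5. ] [0.6767 0.0386 0.1328] 13.1417
-0.0045 [-5.1  0.5  4.6] [0.6783 0.0385 0.1328] 13.3917
-0.003 [-5.4 -0.9  4.4] [0.6798 0.0385 0.1328] 13.6417
-0.0015 [-6.1  0.   5.4] [0.6813 0.0385 0.1328] 13.8917
-0.0 [-7.5  0.3  7.8] [0.6818 0.0386 0.1328] 14.1417
0.0015 [-12.3   0.5  11.1] [0.6821 0.0386 0.1328] 14.3917
0.003 [-15.7  -0.   15.3] [0.6824 0.0386 0.1329] 14.6417
```

View pics/g_w.png

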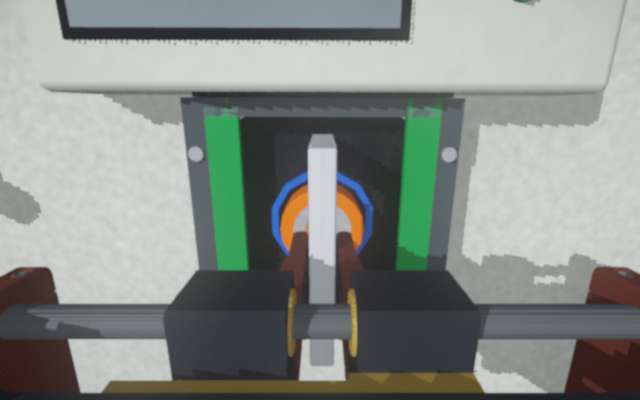

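The contact force rose to about 16 N while the TCP stopped at x≈0.682, and the front edge meets the stop in the picture. I'll ease off, release, retreat and check.

```bash
python3 - <<'E'
from h import *
from workcell import *
q=ori(np.radians(-.7),1)
line_to([.6845,.0385,.1332],q,v=.03); print(sense()["force"])
gripper_to(.03); wait(.2); gripper_to(.085)
s=sense();print(s["force"],s["tool_pos"])
p=s["tool_pos"]
line_to([p[0],p[1],.27],q,v=.12)
wait(.3)
c,t=snap("wrist","h_w.png");snap("scene","h_s.png")
print(sense()["time"])
im=cv2.resize(c["image"][40:300,200:460],None,fx=2.3,fy=2.3,interpolation=cv2.INTER_CUBIC);cv2.imwrite("pics/h_z.png",im[:,:,::-1])
E
```

```text
[-9.74410947  0.39503886  7.28303526]
[0.21479517 0.15023763 0.26807611] [0.68451275 0.03848187 0.13320986]
18.3083
```

View pics/h_z.png

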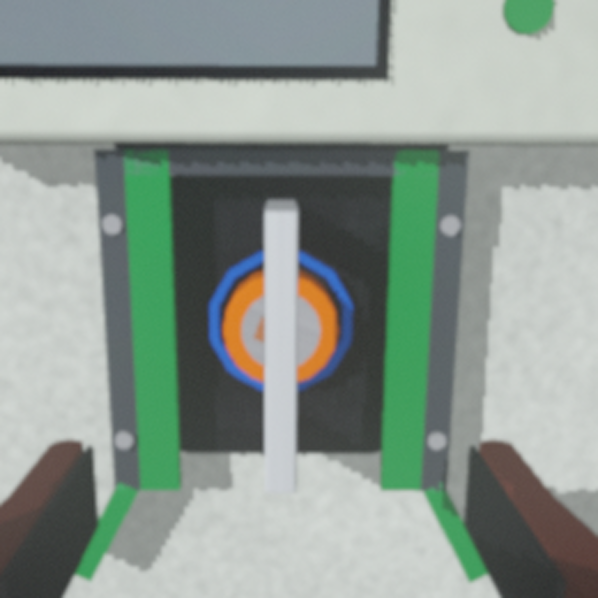

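View pics/h_s.png

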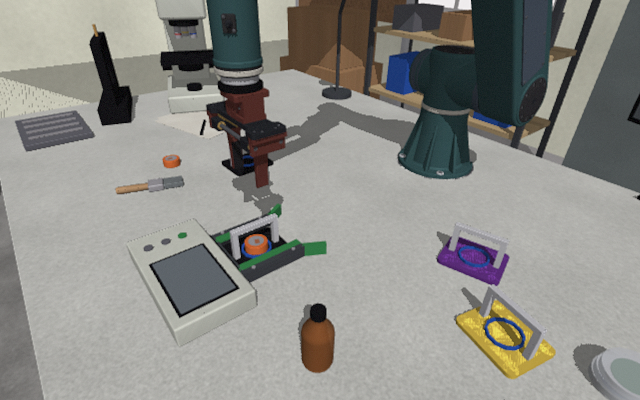

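```bash
python3 - <<'E'
from h import *
from workcell import *
c,t=snap("wrist")
px=lambda u,v:(200+(u+.5)/2.3,40+(v+.5)/2.3)
rear=plane(c,px(230,452),.008,t);front=plane(c,px(230,176),.008,t)
le=plane(c,[px(160,489),px(403,489)],.029,t)
print("rear",rear,"front",front,"lipend",le,"rear-lipend mm (want 10)",(rear[0,0]-le[:,0].mean())*1e3)
stop=plane(c,px(230,176),.029,t);print("stop edge if z29",stop)
print("cam",rays(c,(0,0),t)[0])
print("ring",plane(c,px(281,320),.014,t),"bar ends",plane(c,[px(281,205),px(281,492)],.078,t))
# retreat toward robot with other look from behind
line_to([.50,.04,.30],ori(np.radians(-.7),1),v=.15)
c,t=snap("wrist","i_w.png")
c,_=snap("scene");im=cv2.resize(c["image"][190:340,120:340],None,fx=3.5,fy=3.5,interpolation=cv2.INTER_CUBIC);cv2.imwrite("pics/i_s.png",im[:,:,::-1]);
c,_=snap("top");im=cv2.resize(c["image"][90:200,280:400],None,fx=5,fy=5,interpolation=cv2.INTER_CUBIC);cv2.imwrite("pics/i_t.png",im[:,:,::-1]);print(sense()["time"])
E
```

```text
rear [[0.62106473 0.06157428]] front [[0.7494176  0.05787105]] lipend [[ 0.61172362  0.09245972]
 [ 0.61049735 -0.01839836]] rear-lipend mm (want 10) 9.954248480215199
stop edge if z29 [[0.74992278 0.05651969]]
cam [0.75766312 0.03581447 0.3507593 ]
ring [[0.68659411 0.0364035 ]] bar ends [[0.74106998 0.03583748]
 [0.63217019 0.03704445]]
19.9083
```

View pics/i_s.png

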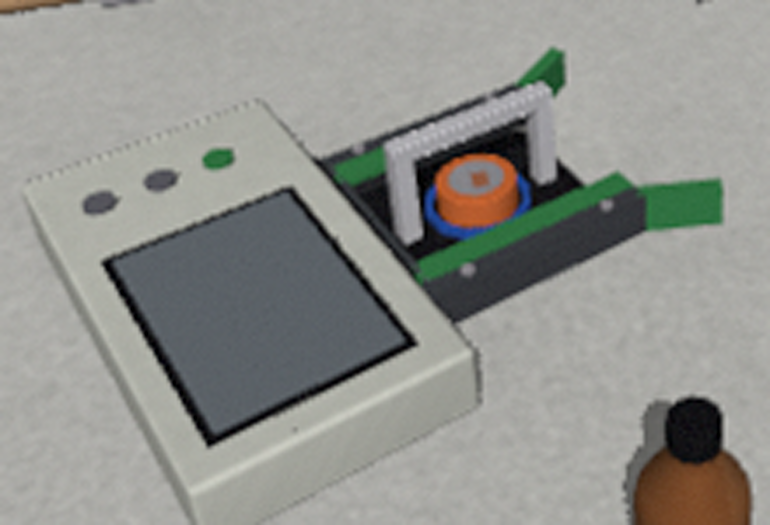

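View pics/i_t.png

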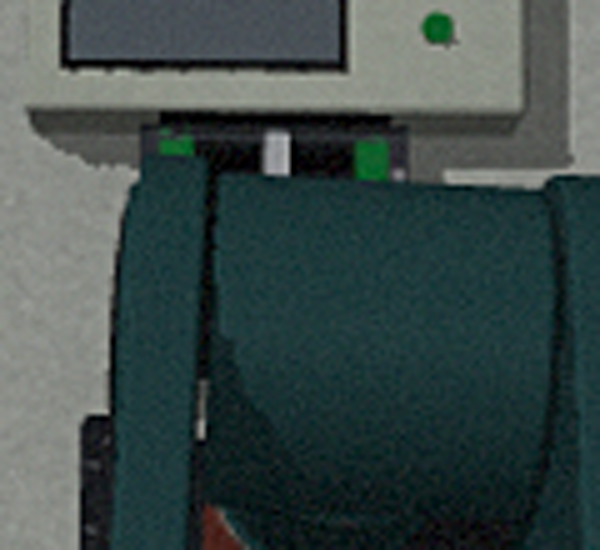

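The rear edge of the tray sits 9.95 mm inside the lip ends, where 10 mm means home. The scene picture shows the specimen lying flat in its ring and the gripper clear.

```bash
python3 - <<'E'
from workcell import *
s=sense();print(s["force"],s["time"]);print(job_done())
E
```

```text
[ 0.24817155 -1.04618086  0.03235698] 19.9083
the job is handed in; nothing more can be done
None
```

I slid the loaded tray into the scanner's dock until it met the end stop, let go of it, and backed the gripper clear. The job was handed in at 19.9 s.

I found the tray with the top camera and checked it with the wrist camera. I then pinched the handle at its middle, lifted the tray about 10 mm, carried it to the mouth, set it down and slid it in.

**Final checks:**
- **Stop contact:** the tray stopped moving as the push rose to about 16 N. The upward force rose to about 15 N with it, because I was pressing lightly on the bench.
- **Position after release:** the tray's rear edge is 10.0 mm inside the lip ends, and fully home is 10 mm. This is from one wrist picture, with a calibration good to about 2 mm.
- **Specimen:** it lies flat in its ring.
- **Spare tray:** the arm never went near it. I did not re-measure its position at the end.
- **Not confirmed:** the arm blocked most of the top camera's last view of the dock, so that camera could not check the result.

No check failed. Two measurements differed by 2–3 mm: the ring's position seen from the top and wrist cameras, and the docked tray's centre in y seen by the wrist camera against my dock estimate. Both are close to the calibration error.

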